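Gauge a test bar with the flip stop

ROBOT

A 7-joint arm with a two-finger parallel gripper is mounted at the origin on a cart in front of the work surface, level with it; the furniture and walls round the work are solid. World frame = base frame: x ahead of the robot, y to its left, z up, the work surface at z = 0. Lengths are in m, angles in rad, forces in N, time in s.
With the tool pointing down it reaches from about 0.4 to 0.85 m from the base axis. Payload 4.5 kg.
Tool frame: the origin (TCP) lies at the very end of the fingers, on their centre line; the grasp point (between the pads) lies 19 mm behind it (r.pinch_z is the distance from the TCP to the grasp point, in m); z points along the fingers, y is the line along which they close (so a half turn about z gives the same grasp; the last joint's range is limited). The gripper opens to 88 mm and grips with 3 to 60 N. Pads are 18 mm wide; open, the fingers measure 123 mm over their backs; the gripper's body (75 mm by 187 mm) begins 45 mm behind the grasp point.
Start: joints at [0.034, 0.689, -0.195, 1.565, 0.157, 0.902, -0.215], TCP at [0.625, 0, 0.239] pointing down, gripper open.
Joint ranges: [-3.01, 3.01], [-0.46, 2.08], [-1.47, 1.51], [0.13, 2.56], [-1, 4.14], [0.04, 2.09], [-2.66, 2.66]. Speed limits (rad/s): [2.57, 2.57, 3.14, 3.14, 3.14, 3.14, 3.14].

INTERFACE

Orientations are given as a unit quaternion [x, y, z, w].
In Python, from plant import r, cams gives the robot as it stands.
- The arm moves only by the shell command python3 -m pendant 'ROWS' [FORCE]. ROWS is JSON, a list of rows, each a list of 3 entries, a list of its own where there are three numbers: the closure, from -1 (fully open) to 1 (shut), then the shift along the tool's x, y, z in mm, then the turn, a rotation vector about the tool's x, y, z in degrees. A call has 1 to 8 rows; each row shifts and turns the commanded pose from where the row before left it, along the tool's axes as they then stand; what a row does not reach is not made up. A row lasts 1/8 s, in which the tool goes at most 62.5 mm and 10.7 degrees, less where a joint would pass 70% of its speed; a pose out of reach is approached as far as the arm can. A call with a gripper value outside its range is refused whole. The fingers move at their own pace and stop on an object; FORCE is the grip in N (left out, the last holds). Time passes only in rows, so rows that do not move let the fingers close. It gives the time, the measured TCP pose, the force, the opening and the grip force at its end, in the units of the state.
- r.get_state(): the state, without advancing time (a new reading comes with each control period).
- cams.snapshot(name): name is "scene" or "side" or "wrist"; returns a dict with "img" (420x560x3 uint8, red, green, blue), "camera_matrix" (3x3 intrinsics, pixels), "D" ([k1, k2, p1, p2, k3] as OpenCV has them; the pictures are not rectified), "camera_from_world" (4x4, takes a point from world to camera coordinates); the wrist camera has in their place "tool_from_camera" (4x4, takes a point from camera to tool coordinates, whose origin is the TCP and whose axes are the flange's). Camera axes: x right, y up, looking along -z (the intrinsics and any distortion apply to the point x, -y, -z); pixel columns grow to the right and rows downward; lengths in m; the calibration is good to about 2 mm. A picture is of the moment at which its call begins: read the wrist's pose just before it. There is no depth.
- r.finish_job(): hands the job in; it is judged then, once.
The state is a dict: "clock": time; "q": joint angles; "qd": joint speeds; "joint_torque": joint torques, N m; "tool_pos": TCP position; "eef_rot": TCP orientation; "contact_force": force on the tool from outside, world axes, zero at the start; "moment": the same for the moment, N m; "opening": opening from 0.0 (shut) to 1.0 (fully open); "finger_force": force on a finger pad.
Only numpy, scipy, OpenCV 4.12 (cv2) and the standard library are available. Lean on these libraries where they do the work, as an engineer would, in place of code of your own. Each camera call takes 0.05 s, during which the arm holds its last target. There are 200 camera calls.

TASK

Set the dog-bone test bar to its gauged place in the jig: flip the hinged stop on the fence all the way down, then slide the bar so that its long side is flush along the fence and its end butts firmly but gently (about 5 to 10 N; 20 N is too hard) against the lowered stop blade, whose exact setting is not known beforehand. Then flip the stop all the way up again without the bar shifting, and let go. Push the bar into the fence no harder than that either, do not shift the stop's carriage along the fence, and leave the other things on the bench alone.

Things in the scene. Friction and masses are not known exactly. Their poses are not given: they have to be found in the camera images.
- jig: Fixed gauging jig: dark steel base plate 120 mm (its x) by 360 mm (its y, -190 to +170 mm), 12 mm thick, with a straight steel fence along its far side, 20 mm thick, its face towards the robot at jig x = +30 mm, top at z = 45 mm, nearly as long as the plate. Origin on the underside, mid-width. Its y axis runs along the fence, its x axis from the robot towards the fence.
- stop_carriage (a joint): Position (m) of the stop's carriage along the fence; grows towards jig +y; at 0 the point gauge_mark stands at jig y = +50 mm. Clamped: it slips only above about 60 N and must not be shifted (2 mm at most).
- gauge_mark (a point): Point on the carriage, at the plate's top in the fence's face. The gauge face stands here along jig y, give or take 6 mm: the fine screw's setting differs each time and is not measured, so the face must be found by feel; it does not give under this job's forces. Its y axis runs along the fence. The carriage extends from here 44 mm to jig +y and up to 75 mm over the bench.
- flip_stop (a joint): Hinge angle (rad) of the flip stop: 0 = fully down (arm level, reaching from the fence towards the robot, blade hanging to about 2 mm above the base plate), 1.9 = fully up, arm leaning back over the fence. Stiff hinge (about 0.07 N m): it stays where it is left. It starts up. Swung up, the blade clears the bar by far.
- stop_hinge (a point): On the hinge axis of the flip stop, which runs along jig y, 67 mm above the bench, 12 mm behind the fence's face and 22 mm to jig +y of gauge_mark.
- stop_pin (a point): Middle of the flip stop's grip pin: steel, 10 mm thick, along jig y, 68 mm from the hinge axis, free from 22 mm to jig -y of this point (the arm) to 14 mm to jig +y (a 13 mm collar). Round: it can turn between fingers that stay vertical. Down: 67 mm above the bench, 56 mm in front of the fence face; fully up: 131 mm above the bench, 34 mm behind the fence face.
- stop_arm: Arm of the flip stop, turning with it; origin on the hinge axis. Down, it reaches 76 mm towards the robot (its -x), 14 mm wide, and carries the stop blade gauge_blade_c0: a steel plate 26 mm wide (16 to 42 mm from the hinge axis), 8 mm thick along jig y, hanging to 2 mm above the plate. Its face towards jig -y, the gauge face, stops the bar. A brass fine screw sets it, see gauge_mark.
- bar: Loose flat bright aluminium tensile bar (dog-bone), 150 mm long (its y), 30 mm wide at both ends (each 42 mm long), 18 mm wide at the waist (about 50 mm long), 12 mm thick, about 0.15 kg; origin in the middle of its underside. It lies on the base plate short of the stop, 15 to 30 mm off the fence and a little askew.
- bar_center (a point): Centre of the bar, half-way up (6 mm above its underside).
- bar_end (a point): Middle of the bar's end face that looks to the stop (bar y = +75 mm), half-way up.
- vial_tall: Bystander: clear vial with white cap, 54 mm wide, 95 mm tall, standing in front of the jig; origin at the underside. Leave alone.
- dark_vial: Bystander: small dark vial, 27 mm wide, 58 mm tall, standing behind the fence; origin at the underside. Leave alone.
- dish: Bystander: open flat white dish, 125 mm wide, 21 mm high, left of the jig. Leave alone.
Mind the look-alikes: they are no part of the job. Leave any brown look-alike of the bar alone.

How it is judged:
By the outcome, as a careful person would: the job done as asked, in the order asked, and still so for the second after the job is handed in, with the robot touching nothing.
It also fails if it takes over 72 s, if anything falls off the work surface, if the arm or the gripper's body presses on something with over 40 N, if the wrist force passes 120 N, or if a joint passes its speed limit or range.

## Working session

There is one attempt and no reset: what is moved stays moved. The work goes in short steps, Python scripts to look and compute and a shell command to move; the robot and the scene stay as the last step left them, time stands still between calls to the robot, and variables do not carry over. Pictures are saved under pics/ and viewed, at most 10 in all, crops included, and the job is handed in when it is done.

```bash
mkdir -p pics; ls; python3 - <<'E'
from plant import r,cams
import cv2,numpy as np
s=r.get_state();print(s['clock'],s['tool_pos'],s['eef_rot'],s['opening'],r.pinch_z)
a=cams.snapshot('scene');b=cams.snapshot('side')
for n,c in(('scene',a),('side',b)):
    cv2.imwrite(f'pics/{n}0.png',cv2.resize(c['img'][:,:,::-1],(800,600),interpolation=cv2.INTER_CUBIC))
    T=np.array(c['camera_from_world']);print(n,np.linalg.inv(T)[:3,3],c['camera_matrix'],c['D'])
E
```

```text
pics
0.0 [ 6.24354223e-01 -1.04953171e-04  2.37894765e-01] [ 7.07105770e-01  7.07107161e-01 -7.29419391e-04 -6.01431597e-04] 0.999576614998757 0.0187
scene [-0.15722546  0.65991798  0.47827006] [[466.35504066   0.         276.82984098]
 [  0.         466.35504066 209.35623218]
 [  0.           0.           1.        ]] [-0.05599188  0.          0.          0.          0.        ]
side [ 0.29847875 -0.75477466  0.57467428] [[462.18762604   0.         273.06484586]
 [  0.         462.18762604 205.91350837]
 [  0.           0.           1.        ]] [-0.09616416  0.          0.          0.          0.        ]
```

View pics/scene0.png

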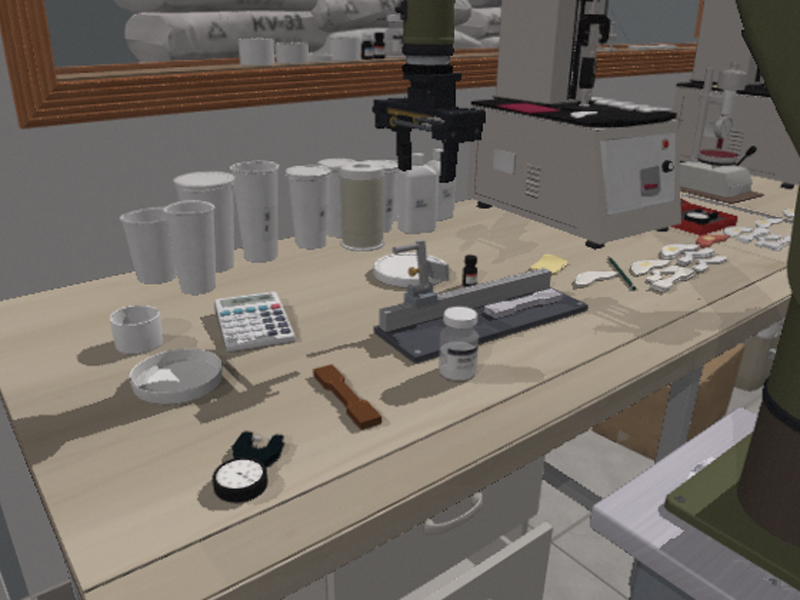

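View pics/side0.png

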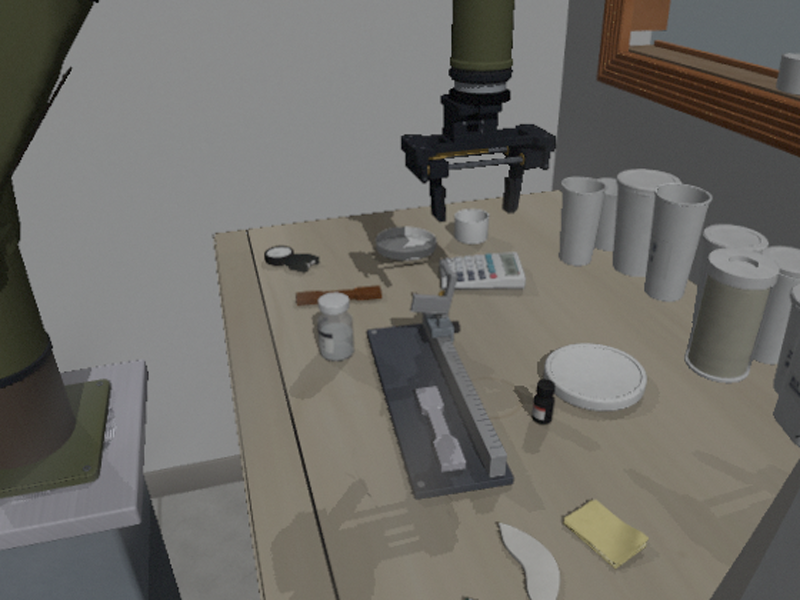

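The aluminium bar lies in the jig: side picture (440,430), scene (525,303). The brown look-alike is outside it, at scene (347,395). The stop is up at scene (420,270), at the jig's +y end. Next: helpers, rough positions and a wrist picture.

```bash
cat > h.py <<'E'
from plant import r,cams
import cv2,numpy as np
from scipy.spatial.transform import Rotation as R
def cfw(c,s=None):
    if 'camera_from_world' in c: return np.array(c['camera_from_world'])
    W=np.eye(4);W[:3,:3]=R.from_quat(s['eef_rot']).as_matrix();W[:3,3]=s['tool_pos']
    return np.linalg.inv(W@np.array(c['tool_from_camera']))
def w(c,T,uv,z,sc=1):
    p=cv2.undistortPoints((np.array(uv,float).reshape(-1,1,2)+.5)/sc-.5,np.array(c['camera_matrix']),np.array(c['D'])).reshape(-1,2)
    Ti=np.linalg.inv(T);d=np.c_[p[:,0],-p[:,1],-np.ones(len(p))]@Ti[:3,:3].T;o=Ti[:3,3]
    return o+d*((np.broadcast_to(z,len(p))-o[2])/d[:,2])[:,None]
def proj(c,T,P):
    p=np.array(P)@T[:3,:3].T+T[:3,3]
    return cv2.projectPoints(p*[1,-1,-1],np.zeros(3),np.zeros(3),np.array(c['camera_matrix']),np.array(c['D']))[0].reshape(-1,2)
E
python3 - <<'E'
from h import *
np.set_printoptions(precision=4,suppress=True)
sc=800/560
b=cams.snapshot('side');print(w(b,cfw(b),[(370,331),(418,492),(510,480)],.012,sc), 'barends',w(b,cfw(b),[(417,391),(436,388),(441,470),(466,467)],.024,sc))
a=cams.snapshot('scene');print(w(a,cfw(a),[(415,354),(588,305),(376,332)],.012,sc))
s=r.get_state();c=cams.snapshot('wrist');cv2.imwrite('pics/w0.png',cv2.resize(c['img'][:,:,::-1],(800,600),interpolation=cv2.INTER_CUBIC))
print(c['tool_from_camera'],c['camera_matrix'],R.from_quat(s['eef_rot']).as_matrix())
E
```

```text
[[ 0.5012  0.1092  0.012 ]
 [ 0.4676 -0.2399  0.012 ]
 [ 0.5755 -0.2543  0.012 ]] barends [[ 0.5197 -0.0754  0.024 ]
 [ 0.5464 -0.0769  0.024 ]
 [ 0.5001 -0.226   0.024 ]
 [ 0.5295 -0.2302  0.024 ]]
[[ 0.5021  0.1138  0.012 ]
 [ 0.4595 -0.2328  0.012 ]
 [ 0.5938  0.1174  0.012 ]]
[[ 0.001   0.9476  0.3196  0.0832]
 [ 1.     -0.001  -0.0002 -0.0013]
 [ 0.0002  0.3196 -0.9476 -0.1459]
 [ 0.      0.      0.      1.    ]] [[334.3554   0.     281.5904]
 [  0.     334.3554 210.8399]
 [  0.       0.       1.    ]] [[-0.0001  1.     -0.0011]
 [ 1.      0.0001 -0.0001]
 [-0.0001 -0.0011 -1.    ]]
```

View pics/w0.png

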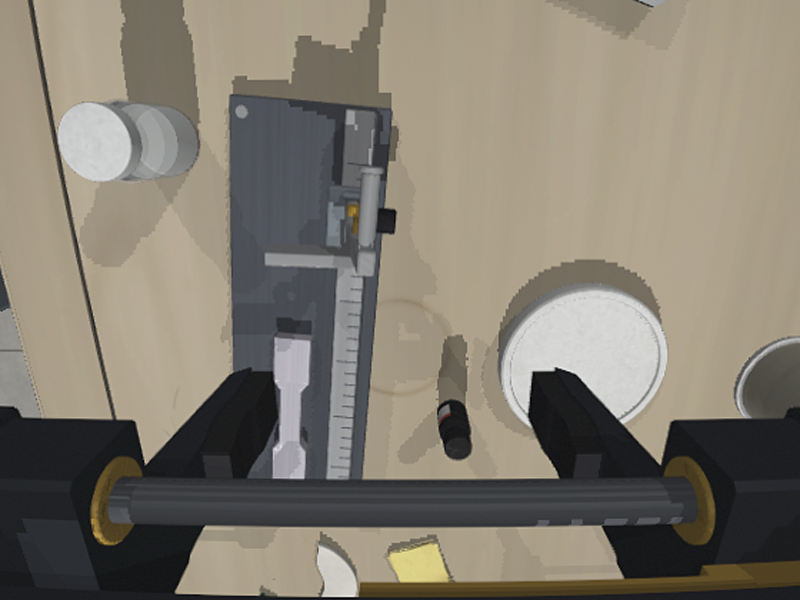

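```bash
cat >> h.py <<'E'
def jig(p,P):
    c,s=np.cos(p[2]),np.sin(p[2]);P=np.array(P,float);return np.c_[p[0]+c*P[:,0]-s*P[:,1],p[1]+s*P[:,0]+c*P[:,1],P[:,2]]
def inv(p,P):
    c,s=np.cos(p[2]),np.sin(p[2]);d=np.array(P)[:,:2]-p[:2];return np.c_[c*d[:,0]+s*d[:,1],-s*d[:,0]+c*d[:,1],np.array(P)[:,2]]
E
python3 - <<'E'
from h import *
from scipy.optimize import least_squares
np.set_printoptions(precision=4,suppress=True)
sc=800/560
s=r.get_state();C=[cams.snapshot(n) for n in('side','scene','wrist')];T=[cfw(c,s) for c in C]
A=[-.06,.17,.012];B=[-.06,-.19,.012];D=[.06,.17,.012];E=[.06,-.19,.012]
obs=[(0,[A,B,E],[(370,331),(418,492),(510,480)]),(1,[A,B,D],[(415,354),(588,305),(376,332)]),(2,[A,D],[(231,94),(392,108)])]
def f(p):
    return np.concatenate([((proj(C[i],T[i],jig(p,P))+.5)*sc-.5-np.array(u)).ravel() for i,P,u in obs])
q=least_squares(f,[.53,-.06,.1],loss='soft_l1',f_scale=2);p=q.x;print(p,q.fun.round(1))
np.save('p.npy',p)
pr=lambda n,i,u,z:print(n,inv(p,w(C[i],T[i],u,z,sc)))
pr('left edge',2,[(232,200),(232,350)],.012)
pr('fence top face (x .03)',2,[(335,280),(327,478)],.045)
pr('bar end +y',2,[(275,334),(312,336)],.024)
pr('bar side',0,[(417,391),(436,388),(441,470),(466,467)],.024)
pr('pin up',2,[(370,170),(368,258)],.131)
pr('blade',2,[(265,265),(265,251)],.09)
s=np.array([s['tool_pos']]);print('tcp in jig',inv(p,s))
E
```

```text
[ 0.5412 -0.0578 -0.0938] [-3.5 -2.1 -2.8  1.7  5.4 -2.4  0.3  1.9  1.1 -2.  -2.6 -7.2 -1.3 -0.3
  1.8  0.9]
left edge [[-0.0589  0.093   0.012 ]
 [-0.0612 -0.0346  0.012 ]]
fence top face (x .03) [[ 0.028   0.0461  0.045 ]
 [ 0.0296 -0.1325  0.045 ]]
bar end +y [[-0.0212 -0.0108  0.024 ]
 [ 0.0091 -0.0096  0.024 ]]
bar side [[-0.0198 -0.0195  0.024 ]
 [ 0.0069 -0.0185  0.024 ]
 [-0.0252 -0.1713  0.024 ]
 [ 0.0045 -0.1727  0.024 ]]
pin up [[0.0532 0.1324 0.131 ]
 [0.0556 0.086  0.131 ]]
blade [[-0.0116  0.0653  0.09  ]
 [-0.0116  0.0744  0.09  ]]
tcp in jig [[0.0778 0.0654 0.2384]]
```

```bash
python3 - <<'E'
from h import *
np.set_printoptions(precision=4,suppress=True)
p=np.load('p.npy');sc=800/560
s=r.get_state();c=cams.snapshot('wrist');T=cfw(c,s)
print('cap',inv(p,w(c,T,[(95,141)],.095,sc)),'dark',inv(p,w(c,T,[(457,445)],.058,sc)))
b=cams.snapshot('side');print('cap side',inv(p,w(b,cfw(b),[(334,302)],.095,sc)),'foot',inv(p,w(b,cfw(b),[(336,350)],.0,sc)))
for n,c2,T2,k in(('wrist',c,T,4),('side',b,cfw(b),6)):
  q=jig(p,[[.064,.11,.131],[.042,.087,.067]])
  u=proj(c2,T2,q);print(u*sc)
cr=c['img'][60:210,160:300];cr2=b['img'][175:245,270:340]
im=np.hstack([cv2.resize(cr,(420,450),interpolation=cv2.INTER_CUBIC),cv2.resize(cr2,(380,450)if 0 else (375,450),interpolation=cv2.INTER_CUBIC)])
cv2.imwrite('pics/crop1.png',im[:,:,::-1])
E
```

```text
cap [[-0.1119  0.1331  0.095 ]] dark [[ 0.1345 -0.0791  0.058 ]]
cap side [[-0.1124  0.1222  0.095 ]] foot [[-0.1134  0.1382  0.    ]]
[[386.5065 215.1952]
 [353.9213 232.21  ]]
[[453.4431 271.3742]
 [441.9767 318.5174]]
```

View pics/crop1.png

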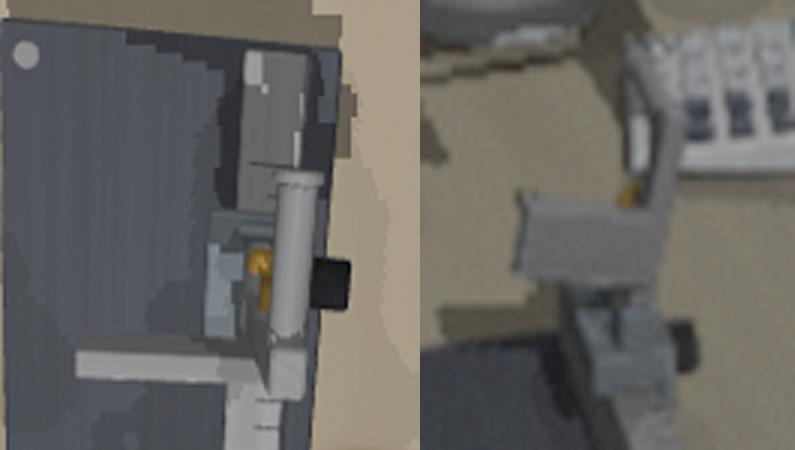

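```bash
python3 - <<'E'
from h import *
from scipy.optimize import least_squares
np.set_printoptions(precision=4,suppress=True)
p=np.load('p.npy')
s=r.get_state();c=cams.snapshot('wrist');T=cfw(c,s)
b=cams.snapshot('side');Tb=cfw(b)
def pin(th,y): return [.042-.068*np.cos(th),y,.067+.068*np.sin(th)]
U=np.array([(256.2,172.3),(259.7,123.3)])
f=lambda v:(proj(c,T,jig(p,[pin(v[0],v[1]-.022),pin(v[0],v[1]+.014)]))-U).ravel()
q=least_squares(f,[1.8,.11],x_scale=[.1,.01]);print(q.x,q.fun, pin(*q.x))
for th in(q.x[0],1.9):
  P=jig(p,[pin(th,q.x[1]-.022),pin(th,q.x[1]+.014)]);u=proj(b,Tb,P)
  print('side crop',(u-[270,175])*[5.36,6.43]+[420,0],'wrist crop',(proj(c,T,P)-[160,60])*3)
# fence end (+y, far) and face at top in wrist crop: fence top edge
print('fence edges crop',(proj(c,T,jig(p,[[.03,.16,.045],[.05,.16,.045],[.03,.06,.045],[.05,.06,.045]]))-[160,60])*3)
E
```

```text
[1.7572 0.1153] [-0.0269 -0.3918  0.0163  0.3597] [np.float64(0.05460269914095969), np.float64(0.11526686209486954), np.float64(0.13382194231210626)]
side crop [[662.2323 114.8223]
 [638.2865  65.2606]] wrist crop [[288.5194 335.7245]
 [299.1488 190.9792]]
side crop [[685.7367 118.6807]
 [661.1231  69.1357]] wrist crop [[325.6711 337.0908]
 [337.8181 193.9157]]
fence edges crop [[246.9231  65.6381]
 [309.4981  71.6895]
 [229.7127 369.5094]
 [287.0106 374.7508]]
```

```bash
python3 -m pendant '[[0,[0,0,0],[0,0,5.4]],[0,[23,-11.6,32],[0,0,0]],[0,[22.6,-11.6,31],[0,0,0]],[0,[0,0,0],[0,0,0]]]' 8
cat >> h.py <<'E'
def st():
    s=r.get_state();p=np.load('p.npy');t=inv(p,[s['tool_pos']])[0]*1000
    c,n=np.cos(p[2]),np.sin(p[2]);f=s['contact_force'];F=[c*f[0]+n*f[1],-n*f[0]+c*f[1],f[2]]
    yaw=R.from_quat(s['eef_rot']).as_matrix()[:,0];
    print('t',round(s['clock'],2),'jig mm',t.round(2),'F jig',np.round(F,2),'yawerr deg',np.degrees(np.arctan2(yaw[1],yaw[0])-np.pi/2-p[2]).round(2),'open',round(s['opening'],3),'grip',np.round(s['finger_force'],1))
E
python3 -c "from h import *;st()"
```

```text
clock: 1.1
tool_pos: [0.6039, 0.05, 0.174]
eef_rot: [0.738, 0.675, -0.002, -0.002]
contact_force: [-0.1, -0.4, 0.3]
opening: 0.569
finger_force: 0.0
t 1.1 jig mm [ 52.35 113.23 173.97] F jig [-0.03 -0.44  0.29] yawerr deg 0.23 open 0.569 grip 0.0
```

```bash
python3 -m pendant '[[0,[-2,1.5,30],[0,0,0]],[0,[0,0,29],[0,0,0]],[0,[0,0,0],[0,0,0]],[1,[0,0,0],[0,0,0]],[1,[0,0,0],[0,0,0]],[1,[0,0,0],[0,0,0]]]' 8 >/dev/null; python3 - <<'E'
from h import *;st()
c=cams.snapshot('wrist');d=cams.snapshot('side')
cv2.imwrite('pics/g1.png',np.hstack([cv2.resize(c['img'],(440,330)),cv2.resize(d['img'][90:300,200:430],(360,330))])[:,:,::-1])
E
```

```text
t 1.85 jig mm [ 57.01 109.13 117.83] F jig [-0.06 -1.21 -0.56] yawerr deg -0.03 open 0.186 grip 0.0
```

View pics/g1.png

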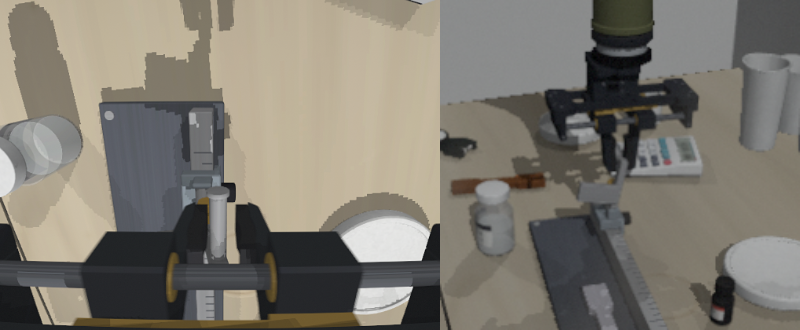

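The pin stands between the two fingers in the wrist picture, at about (218,220). I'll finish closing.

```bash
python3 -m pendant '[[1,[0,0,1],[0,0,0]],[1,[0,0,0],[0,0,0]],[1,[0,0,0],[0,0,0]]]' 8 >/dev/null; python3 -c "from h import *;st()"
```

```text
t 2.33 jig mm [ 57.72 109.21 116.92] F jig [ 1.09 -0.21  5.8 ] yawerr deg -0.03 open 0.108 grip 8.1
```

```bash
python3 -c "
import numpy as np
t=np.linspace(1.804,0,13);x=42-68*np.cos(t);z=68*np.sin(t)
for a,b in zip(np.diff(x),-np.diff(z)):print('[0,%.1f,%.1f]'%(a,b))"
```

```text
[0,-10.1,-1.6]
[0,-10.2,-0.1]
[0,-10.1,1.5]
[0,-9.8,2.9]
[0,-9.2,4.4]
[0,-8.5,5.7]
[0,-7.5,6.9]
[0,-6.4,8.0]
[0,-5.1,8.8]
[0,-3.7,9.5]
[0,-2.3,10.0]
[0,-0.8,10.2]
```

```bash
python3 -m pendant '[[1,[0,-10.1,-1.6],[0,0,0]],[1,[0,-10.2,-0.1],[0,0,0]],[1,[0,-10.1,1.5],[0,0,0]],[1,[0,-9.8,2.9],[0,0,0]],[1,[0,-9.2,4.4],[0,0,0]],[1,[0,-8.5,5.7],[0,0,0]],[1,[0,0,0],[0,0,0]]]' >/dev/null; python3 -c "from h import *;st()"
```

```text
t 3.2 jig mm [ -3.27 109.22 102.01] F jig [-0.51  1.63 -2.63] yawerr deg 0.01 open 0.107 grip 8.0
```

```bash
python3 -m pendant '[[1,[0,-4.4,4.5],[0,0,0]],[1,[0,-6.4,8.0],[0,0,0]],[1,[0,-5.1,8.8],[0,0,0]],[1,[0,-3.7,9.5],[0,0,0]],[1,[0,-2.3,9.5],[0,0,0]],[1,[0,-0.8,9],[0,0,0]],[1,[0,0,0],[0,0,0]],[1,[0,0,0],[0,0,0]]]' >/dev/null; python3 -c "from h import *;st()"
```

```text
t 4.2 jig mm [-25.92 109.16  52.91] F jig [-4.66  3.11 -0.92] yawerr deg 0.01 open 0.103 grip 8.0
```

```bash
python3 -m pendant '[[1,[0,0,2],[0,0,0]],[1,[0,0,2],[0,0,0]],[1,[0,0,0],[0,0,0]]]' >/dev/null; python3 -c "from h import *;st()"; python3 -m pendant '[[1,[0,0,2],[0,0,0]],[1,[0,0,0],[0,0,0]]]' >/dev/null; python3 -c "from h import *;st()"
```

```text
t 4.58 jig mm [-26.11 109.16  49.1 ] F jig [-5.33  2.91 -1.39] yawerr deg 0.01 open 0.101 grip 8.0
t 4.83 jig mm [-26.15 109.17  47.11] F jig [-5.08  2.75 -0.45] yawerr deg 0.01 open 0.097 grip 8.0
```

```bash
python3 -m pendant '[[0.3,[0,0,0],[0,0,0]],[0.3,[0,0,0],[0,0,0]],[0.3,[0,0,-20],[0,0,0]],[0.3,[0,0,-20],[0,0,0]],[1,[0,0,0],[0,0,0]],[1,[0,0,0],[0,0,0]],[1,[0,0,0],[0,0,0]],[1,[0,0,0],[0,0,0]]]' >/dev/null; python3 -c "from h import *;st()";python3 -m pendant '[[1,[0,0,8],[0,0,0]],[1,[0,0,4],[0,0,0]],[1,[0,0,0],[0,0,0]]]' >/dev/null; python3 -c "from h import *;st()"
```

```text
t 5.83 jig mm [-24.53 109.04  87.06] F jig [-0.5   0.23 -1.1 ] yawerr deg -0.02 open 0.003 grip 0.0
t 6.2 jig mm [-24.66 109.04  75.05] F jig [ 0.86 -0.28 -0.85] yawerr deg -0.02 open 0.004 grip 0.0
```

```bash
python3 -m pendant '[[1,[0,0,1.5],[0,0,0]],[1,[0,0,1],[0,0,0]],[1,[0,0,0],[0,0,0]]]' >/dev/null; python3 -c "from h import *;st()";python3 -m pendant '[[1,[0,0,0.5],[0,0,0]],[1,[0,0,0.5],[0,0,0]],[1,[0,0,0],[0,0,0]]]' >/dev/null; python3 -c "from h import *;st()"
```

```text
t 6.58 jig mm [-24.25 109.14  73.15] F jig [-0.48  0.19  0.65] yawerr deg -0.02 open 0.003 grip 0.0
t 6.95 jig mm [-24.2  109.14  72.3 ] F jig [-0.49 -0.98  2.6 ] yawerr deg -0.02 open 0.005 grip 1.1
```

```bash
python3 -m pendant '[[1,[0,0,0.5],[0,0,0]],[1,[0,0,0.5],[0,0,0]],[1,[0,0,0],[0,0,0]]]' >/dev/null; python3 -c "from h import *;st()";python3 -m pendant '[[1,[0,0,0.7],[0,0,0]],[1,[0,0,0],[0,0,0]]]' >/dev/null; python3 -c "from h import *;st()"
```

```text
t 7.33 jig mm [-24.16 109.16  71.93] F jig [-1.04  0.02  9.27] yawerr deg -0.02 open 0.005 grip 4.7
t 7.58 jig mm [-24.22 109.19  71.67] F jig [-2.9   0.48 14.54] yawerr deg -0.02 open 0.008 grip 7.0
```

```bash
python3 -m pendant '[[1,[0,0,-40],[0,0,0]],[1,[0,0,-45],[0,0,0]],[1,[-40,0,-40],[0,0,0]],[1,[-55,-10,0],[0,0,0]],[1,[-55,-10,0],[0,0,0]],[1,[-55,-10,0],[0,0,0]],[1,[-55,-8,0],[0,0,0]],[1,[0,0,0],[0,0,0]]]' >/dev/null; python3 - <<'E'
from h import *;st()
s=r.get_state();c=cams.snapshot('wrist');d=cams.snapshot('side');p=np.load('p.npy')
cv2.imwrite('pics/b1.png',np.hstack([cv2.resize(c['img'],(440,330)),cv2.resize(d['img'][200:350,240:380],(360,386))[:330]])[:,:,::-1])
np.savez('b1.npz',c=c['img'],d=d['img'],pos=s['tool_pos'],rot=s['eef_rot'])
E
```

```text
t 8.57 jig mm [ -64.21 -156.77  195.11] F jig [-0.43  0.44  0.28] yawerr deg -0.6 open 0.006 grip 0.0
```

View pics/b1.png

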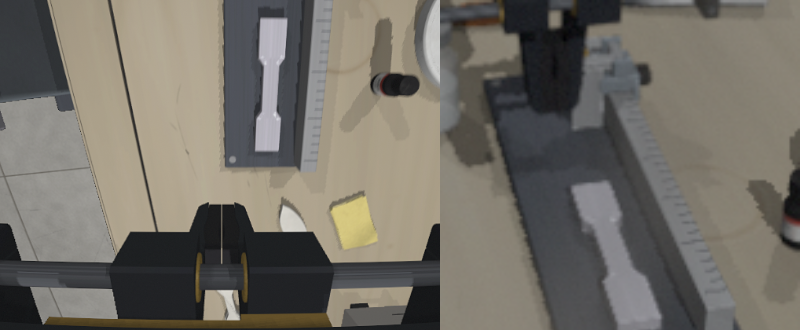

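Wrist view: the whole bar, (270,18) to (268,150), with the fence to its right. I'll segment it.

```bash
python3 - <<'E'
from h import *
np.set_printoptions(precision=4,suppress=True)
p=np.load('p.npy');z=np.load('b1.npz');c=cams.snapshot('wrist')
s={'tool_pos':z['pos'],'eef_rot':z['rot']};T=cfw(c,s)
g=z['c'].mean(2);m=np.zeros_like(g,np.uint8);m[8:205,310:375]=(g[8:205,310:375]>165)
n,l,S,_=cv2.connectedComponentsWithStats(m);k=1+S[1:,4].argmax();print(S[k])
pts=np.argwhere(l==k)[:,::-1];J=inv(p,w(c,T,pts,.024))
bx=cv2.boxPoints(cv2.minAreaRect((J[:,:2]*1000).astype(np.float32)));print(bx)
sc=560/440
print('fence top',inv(p,w(c,T,[(323,20),(303,165)],.045,1/sc)),'corner -y front',inv(p,w(c,T,[(225,163)],.012,1/sc)))
E
```

```text
[ 325   24   40  168 4322]
[[ -23.5042 -160.9145]
 [   5.3669 -161.2439]
 [   7.0543  -13.3606]
 [ -21.8168  -13.0312]]
fence top [[ 0.0396 -0.018   0.045 ]
 [ 0.0319 -0.1742  0.045 ]] corner -y front [[-0.0609 -0.1817  0.012 ]]
```

```bash
python3 -m pendant '[[1,[35,2,45],[0,0,0]],[1,[35,2,45],[0,0,0]],[1,[0,0,45],[0,0,0]],[1,[0,0,30],[0,0,0]],[1,[0,0,8],[0,0,0]],[1,[0,0,0],[0,0,0]],[1,[0,0,0],[0,0,0]]]' 20 >/dev/null; python3 -c "from h import *;st()"
```

```text
t 9.6 jig mm [-57.43 -80.65  23.58] F jig [ 0.25 -0.58 -0.06] yawerr deg -0.0 open 0.003 grip 0.0
```

```bash
python3 -m pendant '[[1,[-6,0,8],[0,0,0]],[1,[0,8,0],[0,0,0]],[1,[0,8,0],[0,0,0]],[1,[0,5,0],[0,0,0]],[1,[0,0,0],[0,0,0]]]' >/dev/null; python3 -c "from h import *;st()"
python3 -m pendant '[[1,[0,4,0],[0,0,0]],[1,[0,4,0],[0,0,0]],[1,[0,4,0],[0,0,0]],[1,[0,4,0],[0,0,0]],[1,[0,0,0],[0,0,0]]]' >/dev/null; python3 -c "from h import *;st()"
```

```text
t 10.22 jig mm [-36.59 -86.75  14.53] F jig [-0.44  0.48  0.23] yawerr deg -0.01 open 0.005 grip 0.0
t 10.85 jig mm [-20.69 -86.85  14.45] F jig [ 1.24 -0.78 -0.07] yawerr deg -0.02 open -0.002 grip 0.0
```

```bash
python3 -m pendant '[[1,[0,3,0],[0,0,0]],[1,[0,3,0],[0,0,0]],[1,[0,1,0],[0,0,0]],[1,[0,0,0],[0,0,0]]]' >/dev/null; python3 -c "from h import *;st()"
cat > v.py <<'E'
import sys
from h import *;st()
d=cams.snapshot('side');im=cv2.resize(d['img'][200:350,230:380],(600,600),interpolation=cv2.INTER_CUBIC)
cv2.imwrite('pics/%s.png'%sys.argv[1],im[:,:,::-1])
E
python3 v.py s2
```

```text
t 11.35 jig mm [-14.03 -86.85  14.44] F jig [-1.03  0.46  0.15] yawerr deg -0.02 open 0.009 grip 0.0
t 11.35 jig mm [-14.03 -86.85  14.44] F jig [-1.03  0.46  0.15] yawerr deg -0.02 open 0.009 grip 0.0
```

View pics/s2.png

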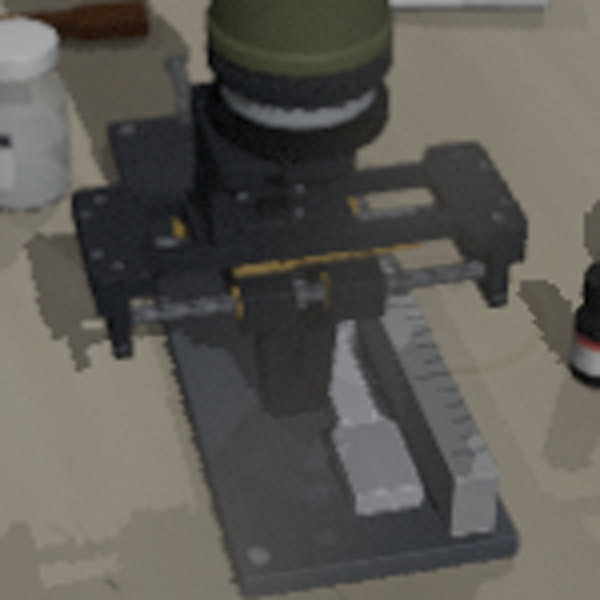

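The fingers are at the waist, and the fence gap is still about 10 mm. I'll keep pushing in small steps.

```bash
for i in 1; do python3 -m pendant '[[1,[0,1.5,0],[0,0,0]],[1,[0,1.5,0],[0,0,0]],[1,[0,1,0],[0,0,0]],[1,[0,0,0],[0,0,0]]]' >/dev/null; python3 -c "from h import *;st()"; done
python3 -m pendant '[[1,[0,1,0],[0,0,0]],[1,[0,1,0],[0,0,0]],[1,[0,0,0],[0,0,0]]]' >/dev/null; python3 -c "from h import *;st()"
```

```text
t 11.9 jig mm [-10.14 -86.87  14.43] F jig [-0.68 -0.14  0.06] yawerr deg -0.02 open 0.006 grip 0.2
t 12.28 jig mm [ -8.75 -86.91  14.41] F jig [-1.92  0.18  1.42] yawerr deg -0.02 open 0.006 grip 1.0
```

```bash
python3 -m pendant '[[1,[0,0.7,0],[0,0,0]],[1,[0,0.7,0],[0,0,0]],[1,[0,0,0],[0,0,0]]]' >/dev/null; python3 -c "from h import *;st()"
```

```text
t 12.65 jig mm [ -8.7  -86.92  14.37] F jig [-5.77  0.35  3.94] yawerr deg -0.03 open 0.008 grip 2.8
```

```bash
python3 -m pendant '[[1,[0,-8,0],[0,0,0]],[1,[0,-10,-1],[0,0,0]],[1,[-35,0,0],[0,0,0]],[1,[-38,0,0],[0,0,0]],[1,[-35,0,0],[0,0,0]],[1,[0,18,0],[0,0,0]],[1,[0,19,0],[0,0,0]],[1,[0,0,0],[0,0,0]]]' >/dev/null; python3 v.py s3
```

```text
t 13.65 jig mm [  13.64 -194.73   15.59] F jig [ 0.27 -0.5   0.74] yawerr deg -0.0 open 0.004 grip 0.0
```

View pics/s3.png

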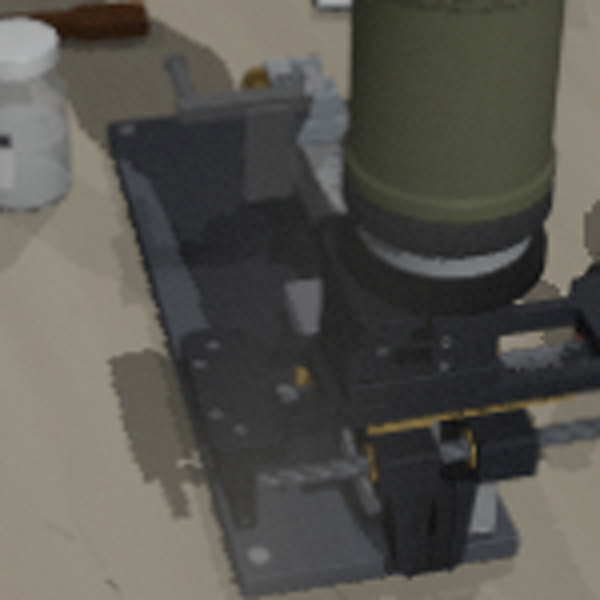

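Side view: the stop is down with its blade hanging at (270,160), and the fingers are behind the bar's −y end. I'll push along the fence.

```bash
python3 -m pendant '[[1,[8,-2.5,0],[0,0,0]],[1,[8,0,0],[0,0,0]],[1,[8,0,0],[0,0,0]],[1,[6,0,0],[0,0,0]],[1,[6,0,0],[0,0,0]],[1,[6,0,0],[0,0,0]],[1,[6,0,0],[0,0,0]],[1,[0,0,0],[0,0,0]]]' >/dev/null; python3 -c "from h import *;st()"
python3 -m pendant '[[1,[5,0,0],[0,0,0]],[1,[5,0,0],[0,0,0]],[1,[5,0,0],[0,0,0]],[1,[5,0,0],[0,0,0]],[1,[5,0,0],[0,0,0]],[1,[5,0,0],[0,0,0]],[1,[0,0,0],[0,0,0]]]' >/dev/null; python3 -c "from h import *;st()"
```

```text
t 14.7 jig mm [   9.91 -145.79   15.44] F jig [-0.29 -0.65 -0.08] yawerr deg 0.05 open 0.004 grip 0.0
t 15.57 jig mm [   9.6  -116.02   15.41] F jig [ 0.61 -0.13  0.36] yawerr deg 0.03 open 0.008 grip 0.0
```

```bash
python3 -m pendant '[[1,[2.5,0,0],[0,0,0]],[1,[2.5,0,0],[0,0,0]],[1,[2.5,0,0],[0,0,0]],[1,[2.5,0,0],[0,0,0]],[1,[2,0,0],[0,0,0]],[1,[0,0,0],[0,0,0]]]' >/dev/null; python3 - <<'E'
from h import *;st()
d=cams.snapshot('side');e=cams.snapshot('scene')
cv2.imwrite('pics/s4.png',np.hstack([cv2.resize(d['img'][200:300,240:340],(400,400),interpolation=2),cv2.resize(e['img'][160:250,260:360],(400,360),interpolation=2).repeat(1,0)[:400] if 0 else cv2.resize(e['img'][160:260,260:360],(400,400),interpolation=2)])[:,:,::-1])
E
```

```text
t 16.32 jig mm [   9.63 -104.48   15.44] F jig [-0.36  0.93 -0.1 ] yawerr deg 0.0 open 0.006 grip 0.0
```

View pics/s4.png

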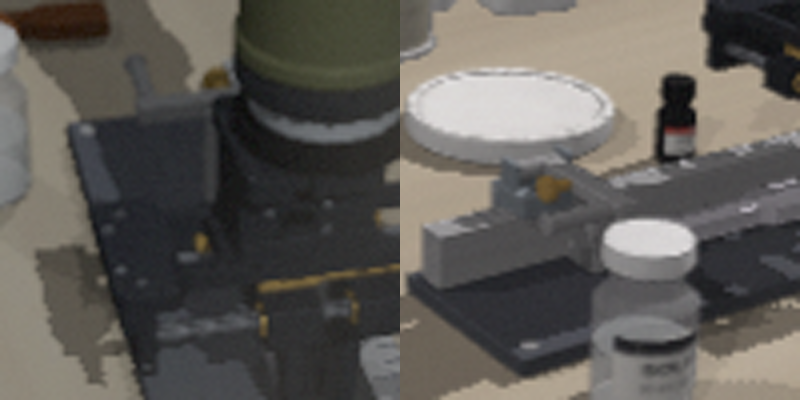

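Scene crop: the bar at (700,215) runs along the fence towards the lowered blade. Nothing blocks it, so I'll go on slowly.

```bash
python3 -m pendant '[[1,[1,0,0],[0,0,0]],[1,[1,0,0],[0,0,0]],[1,[1,0,0],[0,0,0]],[1,[1,0,0],[0,0,0]],[1,[0,0,0],[0,0,0]]]' >/dev/null; python3 -c "from h import *;st()"
python3 -m pendant '[[1,[1,0,0],[0,0,0]],[1,[1,0,0],[0,0,0]],[1,[0,0,0],[0,0,0]]]' >/dev/null; python3 -c "from h import *;st()"
```

```text
t 17.05 jig mm [   9.6  -100.72   15.44] F jig [-0.38 -0.09  0.71] yawerr deg -0.01 open 0.004 grip 0.1
t 17.43 jig mm [  9.61 -98.7   15.47] F jig [-0.08 -0.31  0.39] yawerr deg -0.01 open 0.007 grip 0.1
```

```bash
python3 -m pendant '[[1,[1,0,0],[0,0,0]],[1,[1,0,0],[0,0,0]],[1,[0,0,0],[0,0,0]]]' >/dev/null; python3 -c "from h import *;st()"
```

```text
t 17.8 jig mm [  9.56 -96.67  15.44] F jig [0.02 0.63 0.1 ] yawerr deg -0.01 open 0.004 grip 0.1
```

```bash
for i in 1 ; do python3 -m pendant '[[1,[1,0,0],[0,0,0]],[1,[1,0,0],[0,0,0]],[1,[0,0,0],[0,0,0]]]' >/dev/null; python3 -c "from h import *;st()"; done; python3 -m pendant '[[1,[0.7,0,0],[0,0,0]],[1,[0.7,0,0],[0,0,0]],[1,[0,0,0],[0,0,0]]]' >/dev/null; python3 -c "from h import *;st()"
```

```text
t 18.18 jig mm [  9.56 -94.66  15.41] F jig [ 0.15 -0.19 -0.25] yawerr deg -0.01 open 0.006 grip 0.1
t 18.55 jig mm [  9.55 -93.35  15.42] F jig [-0.15 -0.1  -0.25] yawerr deg -0.02 open 0.004 grip 0.1
```

```bash
python3 -m pendant '[[1,[0.7,0,0],[0,0,0]],[1,[0.7,0,0],[0,0,0]],[1,[0,0,0],[0,0,0]]]' >/dev/null; python3 -c "from h import *;st()"
```

```text
t 18.93 jig mm [  9.59 -91.94  15.43] F jig [-0.63 -0.69 -1.1 ] yawerr deg -0.01 open 0.006 grip 0.1
```

```bash
python3 -m pendant '[[1,[0.7,0,0],[0,0,0]],[1,[0.7,0,0],[0,0,0]],[1,[0,0,0],[0,0,0]]]' >/dev/null; python3 -c "from h import *;st()"
```

```text
t 19.3 jig mm [  9.58 -90.54  15.44] F jig [ 0.35 -0.37  0.25] yawerr deg -0.01 open 0.001 grip 0.1
```

```bash
python3 -m pendant '[[1,[0.7,0,0],[0,0,0]],[1,[0.7,0,0],[0,0,0]],[1,[0,0,0],[0,0,0]]]' >/dev/null; python3 -c "from h import *;st()"
```

```text
t 19.68 jig mm [  9.61 -89.14  15.44] F jig [ 0.47 -0.65  0.3 ] yawerr deg -0.01 open 0.002 grip 0.1
```

```bash
python3 -m pendant '[[1,[0.7,0,0],[0,0,0]],[1,[0.7,0,0],[0,0,0]],[1,[0,0,0],[0,0,0]]]' >/dev/null; python3 -c "from h import *;st()"
```

```text
t 20.05 jig mm [  9.58 -87.74  15.43] F jig [-0.93 -1.02  0.  ] yawerr deg -0.01 open 0.004 grip 0.1
```

```bash
python3 -m pendant '[[1,[0.7,0,0],[0,0,0]],[1,[0.7,0,0],[0,0,0]],[1,[0,0,0],[0,0,0]]]' >/dev/null; python3 -c "from h import *;st()"
```

```text
t 20.43 jig mm [  9.53 -86.97  15.44] F jig [ 0.37 -2.07  0.23] yawerr deg -0.04 open 0.006 grip 0.9
```

```bash
python3 -m pendant '[[1,[0.7,0,0],[0,0,0]],[1,[0.7,0,0],[0,0,0]],[1,[0,0,0],[0,0,0]]]' >/dev/null; python3 - <<'E'
from h import *;st()
e=cams.snapshot('scene');d=cams.snapshot('side')
cv2.imwrite('pics/s5.png',np.hstack([cv2.resize(e['img'][180:255,270:370],(480,360),interpolation=2),cv2.resize(d['img'][205:265,275:325],(300,360),interpolation=2)])[:,:,::-1])
E
```

```text
t 20.8 jig mm [  9.4  -86.82  15.48] F jig [-0.18 -5.2  -1.4 ] yawerr deg -0.1 open 0.004 grip 2.6
```

View pics/s5.png

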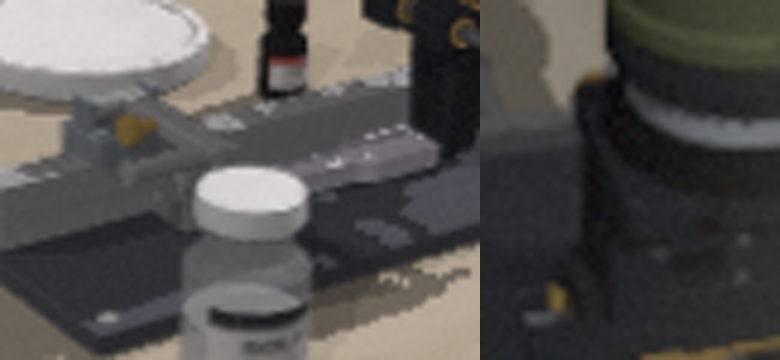

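```bash
python3 -m pendant '[[1,[0.6,0,0],[0,0,0]],[1,[0,0,0],[0,0,0]]]' >/dev/null; python3 -c "from h import *;st()"
python3 -m pendant '[[1,[-6,0,0],[0,0,0]],[1,[-10,-20,0],[0,0,0]],[1,[0,-20,0],[0,0,0]],[1,[40,0,0],[0,0,0]],[1,[40,0,0],[0,0,0]],[1,[20,0,0],[0,0,0]],[1,[0,8,0],[0,0,0]],[1,[0,0,0],[0,0,0]]]' >/dev/null; python3 -c "from h import *;st()"
```

```text
t 21.15 jig mm [  9.35 -86.77  15.49] F jig [-0.42 -7.1  -1.06] yawerr deg -0.13 open 0.006 grip 3.1
t 22.15 jig mm [-21.19  -1.43  15.52] F jig [-1.16  0.41  0.12] yawerr deg -0.09 open 0.01 grip 0.0
```

```bash
python3 -m pendant '[[1,[0,5,0],[0,0,0]],[1,[0,4,0],[0,0,0]],[1,[0,1.5,0],[0,0,0]],[1,[0,1,0],[0,0,0]],[1,[0,0,0],[0,0,0]]]' >/dev/null; python3 -c "from h import *;st()"
python3 -m pendant '[[1,[0,0.7,0],[0,0,0]],[1,[0,0.7,0],[0,0,0]],[1,[0,0,0],[0,0,0]]]' >/dev/null; python3 -c "from h import *;st()"
```

```text
t 22.77 jig mm [-10.95  -0.51  15.43] F jig [0.08 0.06 0.02] yawerr deg -0.02 open 0.002 grip 0.0
t 23.15 jig mm [-9.43 -0.44 15.44] F jig [0.21 0.36 0.24] yawerr deg -0.02 open 0.01 grip 0.0
```

```bash
python3 -m pendant '[[1,[0,0.7,0],[0,0,0]],[1,[0,0.7,0],[0,0,0]],[1,[0,0,0],[0,0,0]]]' >/dev/null; python3 -c "from h import *;st()"
```

```text
t 23.52 jig mm [-8.61 -0.52 15.38] F jig [-1.9   0.91  0.4 ] yawerr deg -0.02 open 0.005 grip 0.7
```

```bash
python3 -m pendant '[[1,[0,0.7,0],[0,0,0]],[1,[0,0.4,0],[0,0,0]],[1,[0,0,0],[0,0,0]]]' >/dev/null; python3 -c "from h import *;st()"
```

```text
t 23.9 jig mm [-8.47 -0.53 15.34] F jig [-5.35 -0.06  4.08] yawerr deg -0.01 open 0.004 grip 2.8
```

```bash
python3 -m pendant '[[1,[0,-8,0],[0,0,0]],[1,[0,-12,0],[0,0,0]],[1,[-40,0,0],[0,0,0]],[1,[-42,0,0],[0,0,0]],[1,[-20,0,0],[0,0,0]],[1,[0,20,0],[0,0,0]],[1,[0,17,0],[0,0,0]],[1,[0,0,0],[0,0,0]]]' >/dev/null; python3 -c "from h import *;st()"
```

```text
t 24.9 jig mm [  10.95 -102.56   15.44] F jig [-1.    0.49 -0.27] yawerr deg -0.03 open 0.003 grip 0.0
```

```bash
python3 -m pendant '[[1,[5,-1,0],[0,0,0]],[1,[5,0,0],[0,0,0]],[1,[2,0,0],[0,0,0]],[1,[1.5,0,0],[0,0,0]],[1,[1,0,0],[0,0,0]],[1,[0,0,0],[0,0,0]]]' >/dev/null; python3 -c "from h import *;st()"
python3 -m pendant '[[1,[0.7,0,0],[0,0,0]],[1,[0.7,0,0],[0,0,0]],[1,[0,0,0],[0,0,0]]]' >/dev/null; python3 -c "from h import *;st()"
```

```text
t 25.65 jig mm [  8.98 -88.01  15.44] F jig [-0.31 -0.28  1.2 ] yawerr deg -0.02 open 0.005 grip 0.0
t 26.02 jig mm [  8.94 -87.01  15.44] F jig [-0.26 -1.1   0.71] yawerr deg -0.04 open 0.007 grip 0.5
```

```bash
python3 -m pendant '[[1,[0.7,0,0],[0,0,0]],[1,[0.7,0,0],[0,0,0]],[1,[0,0,0],[0,0,0]]]' >/dev/null; python3 -c "from h import *;st()"; python3 -m pendant '[[1,[0.5,0,0],[0,0,0]],[1,[0,0,0],[0,0,0]]]' >/dev/null; python3 -c "from h import *;st()"
```

```text
t 26.4 jig mm [  8.82 -86.82  15.47] F jig [-0.   -5.71 -0.52] yawerr deg -0.1 open 0.007 grip 2.6
t 26.65 jig mm [  8.76 -86.79  15.46] F jig [-0.2  -5.54 -0.46] yawerr deg -0.13 open 0.008 grip 3.0
```

```bash
python3 -m pendant '[[1,[-2,0,0],[0,0,0]],[1,[-6,0,0],[0,0,0]],[1,[0,0,-50],[0,0,0]],[1,[0,0,-55],[0,0,0]],[1,[50,-8,0],[0,0,0]],[1,[50,-9,0],[0,0,0]],[1,[50,-9,0],[0,0,0]],[0.3,[52,-9,0],[0,0,0]]]' 8 >/dev/null; python3 -m pendant '[[0.3,[0,0,0],[0,0,0]],[0.3,[0,0,0],[0,0,0]]]' >/dev/null; python3 -c "from h import *;st()"
```

```text
t 27.9 jig mm [-26.08 109.14 120.41] F jig [ 0.33  0.69 -0.02] yawerr deg 0.01 open 0.321 grip 0.0
```

```bash
python3 -m pendant '[[0.3,[0,0,35],[0,0,0]],[0.3,[0,0,30],[0,0,0]],[0.3,[0,0,6],[0,0,0]],[0.3,[0,0,0],[0,0,0]],[1,[0,0,0],[0,0,0]],[1,[0,0,0],[0,0,0]],[1,[0,0,0],[0,0,0]],[1,[0,0,0],[0,0,0]]]' >/dev/null; python3 -c "from h import *;st()"; python3 -c "
import numpy as np
t=np.linspace(0,1.9,14);x=42-68*np.cos(t);z=68*np.sin(t)
for a,b in zip(np.diff(x),-np.diff(z)):print('[0,%.1f,%.1f]'%(a,b))"
```

```text
t 28.9 jig mm [-26.16 109.33  50.01] F jig [-2.35  0.08  6.24] yawerr deg -0.02 open 0.107 grip 8.0
[0,0.7,-9.9]
[0,2.2,-9.7]
[0,3.5,-9.3]
[0,4.9,-8.7]
[0,6.1,-7.9]
[0,7.1,-6.9]
[0,8.1,-5.8]
[0,8.8,-4.5]
[0,9.4,-3.2]
[0,9.8,-1.8]
[0,9.9,-0.4]
[0,9.9,1.1]
[0,9.6,2.5]
```

```bash
python3 -m pendant '[[1,[0,0.2,-5],[0,0,0]],[1,[0,0.5,-4.9],[0,0,0]],[1,[0,2.2,-9.7],[0,0,0]],[1,[0,3.5,-9.3],[0,0,0]],[1,[0,4.9,-8.7],[0,0,0]],[1,[0,6.1,-7.9],[0,0,0]],[1,[0,7.1,-6.9],[0,0,0]],[1,[0,0,0],[0,0,0]]]' >/dev/null; python3 -c "from h import *;st()"
```

```text
t 29.9 jig mm [ -4.77 109.34 103.13] F jig [-10.72   1.21  11.33] yawerr deg 0.01 open 0.103 grip 8.0
```

```bash
python3 -m pendant '[[1,[0,-1.5,-2],[0,0,0]],[1,[0,8.1,-5.8],[0,0,0]],[1,[0,8.8,-4.5],[0,0,0]],[1,[0,9.4,-3.2],[0,0,0]],[1,[0,0,0],[0,0,0]]]' >/dev/null; python3 -c "from h import *;st()"
```

```text
t 30.52 jig mm [ 26.03 109.25 118.81] F jig [-1.25 -0.66  7.83] yawerr deg -0.08 open 0.107 grip 8.0
```

```bash
python3 -m pendant '[[1,[0,9.4,-2.5],[0,0,0]],[1,[0,9.5,-0.6],[0,0,0]],[1,[0,9.6,0.8],[0,0,0]],[1,[0,8.5,2],[0,0,0]],[1,[0,1.5,0.5],[0,0,0]],[1,[0,0,0],[0,0,0]]]' >/dev/null; python3 -c "from h import *;st()"; python3 -m pendant '[[1,[0,1,0.3],[0,0,0]],[1,[0,0,0],[0,0,0]]]' >/dev/null; python3 -c "from h import *;st()"
```

```text
t 31.27 jig mm [ 62.61 109.13 117.03] F jig [ 0.6  -0.06  0.55] yawerr deg -0.04 open 0.106 grip 8.0
t 31.52 jig mm [ 62.82 109.14 116.94] F jig [-1.11 -1.62  1.49] yawerr deg -0.03 open 0.108 grip 8.0
```

```bash
python3 -m pendant '[[1,[0,1,0.3],[0,0,0]],[1,[0,0,0],[0,0,0]]]' >/dev/null; python3 -c "from h import *;st()"; python3 -m pendant '[[1,[0,1,0.3],[0,0,0]],[1,[0,0,0],[0,0,0]]]' >/dev/null; python3 -c "from h import *;st()"
```

```text
t 31.77 jig mm [ 63.71 109.14 116.55] F jig [-1.36 -1.15  2.12] yawerr deg -0.03 open 0.111 grip 8.0
t 32.02 jig mm [ 63.97 109.18 116.39] F jig [-3.39 -0.77  5.79] yawerr deg -0.02 open 0.11 grip 8.0
```

```bash
python3 -m pendant '[[1,[0,1,0.3],[0,0,0]],[1,[0,0,0],[0,0,0]]]' >/dev/null; python3 -c "from h import *;st()"; python3 -m pendant '[[1,[0,1,0.3],[0,0,0]],[1,[0,0,0],[0,0,0]]]' >/dev/null; python3 -c "from h import *;st()"
```

```text
t 32.27 jig mm [ 64.1  109.23 116.27] F jig [-5.72 -1.84  7.9 ] yawerr deg -0.01 open 0.11 grip 8.0
t 32.52 jig mm [ 64.16 109.26 115.98] F jig [-8.26 -1.95 10.8 ] yawerr deg 0.0 open 0.109 grip 8.0
```

```bash
python3 -m pendant '[[0.3,[0,0,0],[0,0,0]],[0.3,[0,0,0],[0,0,0]],[0.3,[0,0,-30],[0,0,0]],[0.3,[0,0,-50],[0,0,0]],[0.3,[-40,-10,-40],[0,0,0]],[0.3,[-55,-15,0],[0,0,0]],[0.3,[-55,-20,0],[0,0,0]],[0.3,[0,0,0],[0,0,0]]]' >/dev/null; python3 -m pendant '[[0.3,[-45,-20,0],[0,0,0]],[0.3,[0,-30,0],[0,0,0]],[0.3,[0,0,0],[0,0,0]],[0.3,[0,0,0],[0,0,0]]]' >/dev/null
python3 - <<'E'
from h import *;st()
np.set_printoptions(precision=1,suppress=True)
p=np.load('p.npy');s=r.get_state();c=cams.snapshot('wrist');T=cfw(c,s)
g=c['img'].mean(2)
J=np.stack(np.meshgrid(np.arange(-20,61,.5),np.arange(-100,121,.5)),-1).reshape(-1,2)/1000
def rect(z):
    u=proj(c,T,jig(p,np.c_[J,np.full(len(J),z)])).astype(np.float32)
    return cv2.remap(g.astype(np.float32),u[:,0].reshape(442,162),u[:,1].reshape(442,162),1)
m=rect(.024)
for y in(-70,-50,0,50,60): print(y,m[int((y+100)*2),::4].astype(int))
print('along x=12:',m[:,64][::6].astype(int))
mm=(m>165).astype(np.uint8);mm[:,int(48*2):]=0
n,l,S,_=cv2.connectedComponentsWithStats(mm);k=1+S[1:,4].argmax();q=np.argwhere(l==k)[:,::-1]*.5+[-20,-100]
print(S[k],cv2.boxPoints(cv2.minAreaRect(q.astype(np.float32))))
U=proj(c,T,jig(p,[[.0644,.093,.1314],[.0644,.129,.1314]]));print('pin px expected',U)
E
```

```text
t 34.02 jig mm [-26.47 -84.4  235.88] F jig [-0.7  -1.04 -0.04] yawerr deg 0.08 open 0.353 grip 0.0
-70 [ 91  92  90  91  92  86  79  80  80 105 196 195 195 195 196 201 202 194
 185 171 174 173 175 183  78  66 107 169 165 162 162 162 161 163 166 164
 139  90 164 160 159]
-50 [ 91  92  89  91  93  89  79  81  70 112 194 194 195 194 197 200 200 195
 191 170 176 171 175 179  81  65 104 168 163 161 160 161 160 162 166 164
 141  86 153 159 158]
0 [ 81  81  80  81  83  81  80  80  82  81  81  65 113 181 198 196 193 197
 168 173 171 110  44  50  66  65 117 165 164 161 160 158 144 148 150 148
 129  81 151 157 157]
50 [ 93  93  92  95  94  91  84  81  64 110 198 176 175 175 177 179 179 174
 176 173 175 174 177 171  77  66 109 163 164 161 160 159 162 166 168 165
 162  87 151 155 155]
60 [ 92  93  92  94  94  85  82  80  75 117 179 174 175 174 176 178 179 174
 176 173 174 173 179 114  80  66 110 147 139 141 140 161 161 166 167 155
 138  85 146 155 155]
along x=12: [ 81  81  81  81  80  75  75  73 184 202 202 202 201 201 201 200 200 200
 200 200 200 199 192 193 193 193 193 192 192 192 192 191 193 193 193 193
 192 193 184 175 170 171 170 171 174 180 180 180 180 180 179 179 178 179
 179 178 178 179  51  53  52  51  81  81   0   0   0   0   0   0   0   0
   0   0]
[   37    48    57   297 13481] [[ -1.5 -76. ]
 [ 26.5 -76. ]
 [ 26.5  72. ]
 [ -1.5  72. ]]
pin px expected [[ 423.8  -50. ]
 [ 428.8 -113.3]]
```

```bash
python3 - <<'E'
from h import *
np.set_printoptions(precision=2,suppress=True)
p=np.load('p.npy');s=r.get_state();c=cams.snapshot('wrist');T=cfw(c,s);g=c['img'].mean(2).astype(np.float32)
def edge(x0,x1,z,y,up):
    x=np.arange(x0,x1,.1);u=proj(c,T,jig(p,np.c_[x,np.full(len(x),y),np.full(len(x),z*1000)]/1000)).astype(np.float32)
    v=cv2.remap(g,u[:,0][None],u[:,1][None],1)[0];h=(v.max()+v.min())/2
    k=np.argmax((v>h) if up else (v<h));return x[k]
for Y in(range(-72,-36,3),range(34,72,3)):
    A=np.array([[edge(-8,6,.024,y,1),edge(20,32,.024,y,0),edge(25,37,.045,y,1)] for y in Y])
    print(A.T);print('median',np.median(A,0))
E
```

```text
[[-1.7 -1.7 -1.6 -1.7 -1.8 -1.8 -1.8 -1.9 -1.9 -1.9 -1.9 -2. ]
 [26.7 27.  26.9 26.7 26.6 26.5 26.3 27.1 27.1 27.  26.8 26.6]
 [28.4 28.5 28.6 28.6 28.5 28.4 28.4 28.5 28.6 28.7 28.5 28.4]]
median [-1.8  26.75 28.5 ]
[[-1.8 -1.8 -1.6 -1.6 -1.6 -1.6 -1.7 -1.8 -1.8 -1.8 -1.8 -1.9 -1.9]
 [26.2 26.  27.4 27.4 27.2 27.1 26.9 26.8 26.7 25.4 27.  26.9 26.8]
 [28.6 28.6 28.4 28.4 28.5 28.8 28.7 28.5 28.3 28.3 28.7 28.7 28.6]]
median [-1.8 26.9 28.6]
```

The bar's outer edge lies 30.3 mm from the fence face at both ends, and the bar is 30 mm wide, so it is flush. The stop was pressed against its upper limit, and the arm is clear.

```bash
python3 -c "
from plant import r
print(r.finish_job())"
```

```text
the job is handed in; nothing more can be done
None
```

I handed the job in at about 34 s: the bar is flush on the fence (edges parallel to within about 0.3 mm in the wrist picture), it was butted at about 6–7 N against the lowered stop, and the stop was then flipped up to its hard stop and released; the verdict was not shown.

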